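# Set the stop screw of a microscope stand to a setting block

## Task

Slide the grey setting block along its guide until its middle is under the foot of the stop screw, then push the long-armed hex driver round clockwise to lower the foot until it just drags lightly on the block: nudge the block a little to feel for the drag, and finish on a nudge that feels it. Leave the block lying under the foot with that light drag, never screw the foot down hard on it, and leave the other things where they stand.

Things in the scene. Friction and masses are not known exactly. Their poses are not given: they have to be found in the camera images.
- base: white base plate of a microscope stand, fixed, 200 (x) x 370 (y) x 24 mm high. Origin on its underside, straight below the screw's axis; the plate reaches from x -100 to 100 and y -155 to 215 mm. On its top two rails 12 mm high run along y, inner faces at x = -22 and 22, outer faces at -30 and 30 mm: the guide for the block.
- column: black column with a stop arm, fixed on the base, same axes. Origin on the screw's axis at the base's top (24 mm above the table). Column 44 mm square at x = 53 to 97, 94 mm high; the arm runs from it over the guide to a boss of 44 mm diameter round the screw, arm and boss 44 mm wide, from 66 to 96 mm above the base's top (100 mm with its brass collar). It carries screw, foot and driver.
- under_foot (a point): point on the base's top, on the screw's axis. Above it hangs the screw's black swivel foot, 24 mm diameter, at first 1.5 to 9.5 mm clear of the block's height, different each time, not measured. The foot is sprung: it meets the block with about 1.7 N, and each mm of further lowering adds 1 N. A foot push of 0.7 to 4 N is a light drag, over 8.5 N is hard. Friction there and under the block is about 0.6.
- screw_head (a point): point of the column on the screw's axis, 102 mm above the base's top, where the hex driver stands in the screw's head and stays in it. Clockwise from above lowers the foot by 3 mm per radian, counter-clockwise raises it. It turns stiffly (0.1 N m) and stays where left. Its whole range is 4.6 rad clockwise from pointing 0.2 rad counter-clockwise of the base's +x; it starts 0 to 0.8 rad into that.
- key_end (a point): end of the L-shaped driver's arm, on its centre line: a level dark steel bar of 10 mm diameter that reaches 115 mm from the screw's axis (this point 110 mm), centre line 155 mm above the table, up to 14 mm lower as the screw goes down.
- block: setting block, a plain grey plastic bar 40 (x) x 140 (y) x 40 mm high, about 0.3 kg, with a white line round its middle. Origin at the centre of its underside. It lies loose in the guide with 2 mm to spare on either side and slides along y; it starts with its middle 100 to 125 mm to the +y side of the screw's axis.
- dish: glass dish, 60 mm diameter, 18 mm high, on the base's near corner at the -y end; leave it
- jar: small clear jar, 44 mm diameter, 52 mm high, on the base's far corner at the -y end; leave it
- bottle: amber bottle, 68 mm diameter, 165 mm high, on the table to the left; leave it
- beaker: glass beaker, 72 mm diameter, 95 mm high, on the table to the left; leave it
- pot: terracotta pencil pot, 76 mm diameter, 100 mm high, on the table to the right; leave it
There are look-alikes about, which are no part of the job. Of the things shaped like the block, the grey one is meant.

How it is judged (in metres and radians):
On the way, in this order (a step that is already met when the one before it is completed fails the run):
1. the block is slid under the foot, the foot still clear of it (y of block in the frame of base between -0.03 and 0.03 m and contact force between column and block below 0.3 N), for 0.2 s.
2. the block is nudged and drags lightly under the foot (contact force between column and block between 0.7 and 4 N and linear speed of block above 0.003 m/s), for 0.06 s.
At the end, for the whole second after the job is handed in: the block lies still and flat in its guide with its middle within 30 mm of the screw's axis, and the foot presses on it with 0.7 to 4 N (y of block in the frame of base between -0.03 and 0.03 m and z of block in the frame of base below 0.028 m and angle between block's own z axis and vertical below 0.05 rad and contact force between column and block between 0.7 and 4 N and linear speed of block below 0.005 m/s); the robot touches nothing.
It fails at once if the foot is screwed down hard on the block (over 8.5 N) (contact force between column and block above 8.5 N).
It fails at once if a bystander is moved by more than 25 mm (distance of any of dish, jar, bottle, beaker, pot from where it was at the start of the episode above 0.025 m).
It also fails if it takes over 72 s, if anything falls off the work surface, if the arm or the gripper's body presses on something with over 40 N, if the wrist force passes 120 N, or if a joint passes its speed limit or range.

## Robot

A 6-joint arm with a two-finger parallel gripper is mounted at the origin on the work surface. World frame = base frame: x ahead of the robot, y to its left, z up, the work surface at z = 0. Lengths are in mm, angles in rad, forces in N, time in s.
With the tool pointing down it reaches from about 350 to 850 mm from the base axis. Payload 8.1 kg.
Tool frame: the origin (TCP) lies between the finger pads; the fingertips stand 17 mm ahead of it and the grasp point (between the pads) lies 2 mm behind it; z points along the fingers, y is the line along which they close (so a half turn about z gives the same grasp; the last joint's range is limited). The gripper opens to 93 mm and grips with 3 to 60 N. Pads are 15 mm wide; open, the fingers measure 128 mm over their backs; the gripper's body (75 mm by 188 mm) begins 65 mm behind the grasp point.
Start: joints at [1.19, 0.13, 1.488, -0, 1.523, -0.085], TCP at [174.881, 573.953, 235.635] pointing down, gripper open.
Joint ranges: [-2.96, 2.96], [-0.89, 2.26], [0.02, 2.5], [-1.34, 4.48], [0, 2.73], [-2.66, 2.66]. Speed limits (rad/s): [2.39, 2.39, 2.79, 3.14, 3.14, 3.14].

## Interface

Orientations are given as a unit quaternion [w, x, y, z].
In Python, from cell import * gives the robot as it stands.
- The arm moves only by the tool move_arm, never from a script. Its argument "moves" is a list that holds one entry, the list of rows, each a list of 5 numbers: the closure, from 0 (fully open) to 1 (shut), then the shift along the world's x, y, z in m, then the turn about the world's z in degrees. In form: [[[grip, dx, dy, dz, spin], ...]]. A call has 1 to 8 rows; each row is the pose to reach, as a shift and turn from the pose commanded when the call began; what a row does not reach only later rows make up. A row lasts 1/10 s, in which the tool goes at most 50 mm and 8.59 degrees, less where a joint would pass 70% of its speed; a pose out of reach is approached as far as the arm can. A call with a gripper value outside its range is refused whole. The fingers move at their own pace and stop on an object; "squeeze" is the grip in N (left out, the last holds). Time passes only in rows, so rows that repeat a pose let the fingers close. It gives the time, the measured TCP pose, the force, the opening and the grip force at its end, in the units of the state.
- get_obs(): the state, without advancing time (a new reading comes with each control period).
- snapshot(name): name is "scene" or "top" or "wrist"; returns a dict with "pixels" (480x640x3 uint8, blue, green, red), "z_map" (480x640 float32, mm along the optical axis (not along the pixel's ray), 0 where there is no reading), "intrinsics" (3x3 intrinsics, pixels), "k1" (the pictures are not rectified: a ray, as slopes to the right and down, at radius r is drawn at 1 + k1 r^2 times it, then the intrinsics apply), "rvec" (rotation vector, rad) and "tvec" (3), from world to camera coordinates, as OpenCV has them; the wrist camera has in their place "T_tool_cam" (4x4, takes a point from camera to tool coordinates, whose origin is the TCP and whose axes are the flange's). Camera axes: x right, y down, z forward; pixel columns grow to the right and rows downward; lengths in mm; the calibration is good to about 2 mm. A picture is of the moment at which its call begins: read the wrist's pose just before it.
- sign_off(): hands the job in; it is judged then, once.
The state is a dict: "time_s": time; "qpos": joint angles; "joint_velocities": joint speeds; "joint_efforts": joint torques, N m; "tcp_pos": TCP position; "tcp_rot": TCP orientation; "wrist_force": force on the tool from outside, world axes, zero at the start; "moment": the same for the moment, N m; "gripper_width": opening from 0.0 (shut) to 1.0 (fully open); "gripper_force": force on a finger pad.
Only numpy, scipy, OpenCV 4.12 (cv2) and the standard library are available. Lean on these libraries where they do the work, as an engineer would, in place of code of your own. Each camera call takes 0.05 s, during which the arm holds its last target. There are 200 camera calls.

## Working session

There is one attempt and no reset: what is moved stays moved. The work goes in short steps, Python scripts to look and compute and a tool call to move; the robot and the scene stay as the last step left them, time stands still between calls to the robot, and variables do not carry over. Pictures are saved under pics/ and viewed, at most 10 in all, crops included, and the job is handed in when it is done.

Besides the shell and the picture viewer there is one more tool, called after "Request:" as a command line: name --argument value ..., lists and objects as JSON in quotes. move_arm: Moves the arm, as the interface text tells. Its arguments: {"type":"object","properties":{"moves":{"type":"array","items":{"type":"array","items":{"type":"array","items":{"type":"number"}}}},"squeeze":{"type":"number"}},"required":["moves"]}

```bash
ls; mkdir -p pics
python3 - <<'E'
from cell import *
import cv2,pickle
o=get_obs();print(o)
d={}
for n in("scene","top"):
    s=snapshot(n);d[n]=s;cv2.imwrite(f"pics/{n}.png",s["pixels"]);print(n,s["intrinsics"],s["k1"],s["rvec"],s["tvec"])
pickle.dump(d,open("s.pkl","wb"))
E
```

```text
pics
{'time_s': 0.0, 'qpos': array([ 1.18958178e+00,  1.31112662e-01,  1.48928420e+00, -3.50105063e-05,
        1.52296711e+00, -8.54006130e-02]), 'joint_velocities': array([ 0.00055198,  0.00068783, -0.00124335, -0.00107036,  0.00166084,
        0.00108258]), 'joint_efforts': array([-5.71823803e-04, -5.59841931e+01, -4.91760314e+01,  7.68352021e-02,
        3.51011159e-02, -1.15169587e-04]), 'tcp_pos': array([174.70477795, 573.44929036, 234.61367216]), 'tcp_rot': array([-1.87750584e-04,  1.47367374e-01,  9.89081429e-01, -8.65705712e-04]), 'wrist_force': array([-0.73416612,  0.35819188,  0.11476845]), 'moment': array([0.01205581, 0.00689775, 0.00589388]), 'gripper_force': 0.0, 'gripper_width': 1.0021392264094657}
scene [[537.28985758   0.         303.61490377]
 [  0.         537.28985758 232.48638138]
 [  0.           0.           1.        ]] -0.017397877030622202 [ 1.14931949  2.53650947 -0.75845023] [ 339.32446813 -231.9205981  1445.70918473]
top [[601.87260211   0.         320.51072593]
 [  0.         601.87260211 225.88922351]
 [  0.           0.           1.        ]] -0.0806238528640066 [ 2.17674733 -2.2365469   0.05377382] [  16.8642566   487.13164741 1561.96155055]
```

View pics/scene.png

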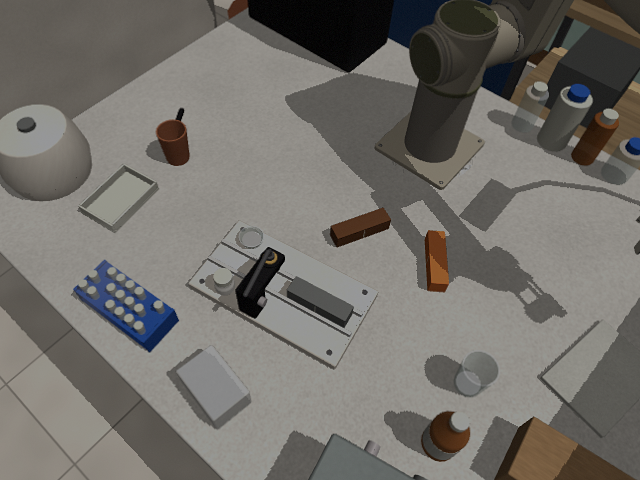

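View pics/top.png

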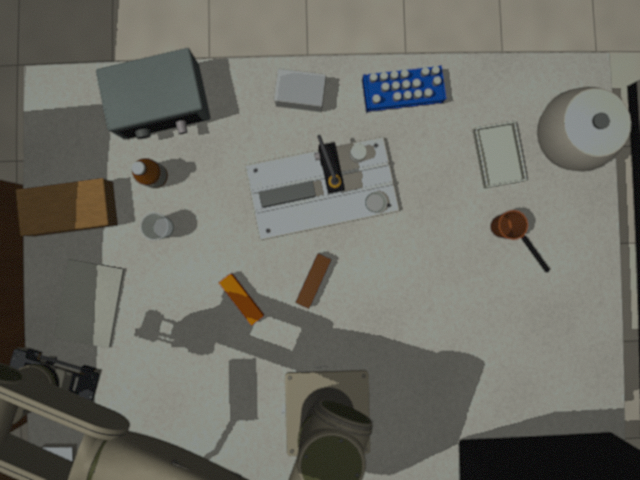

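Top view: the base plate is around (323,188), the brass collar at (335,181), and the driver points to (321,137). Candidates for the block are the grey bar in the guide (288,193), the brown bar (314,280), the orange bar (241,298) and the pale box (300,90). The description fits the grey bar in the guide, so I'll measure it and check a crop.

```bash
cat > h.py <<'E'
import numpy as np,cv2
def ray(s,uv):
    K=s["intrinsics"];p=cv2.undistortPoints(np.float64(uv).reshape(-1,1,2),K,np.array([s["k1"],0,0,0,0.])).reshape(-1,2)
    R=cv2.Rodrigues(np.float64(s["rvec"]))[0];t=np.float64(s["tvec"])
    d=np.c_[p,np.ones(len(p))]@R;return -R.T@t,d
def plane(s,uv,z):
    c,d=ray(s,uv);return c+d*((z-c[2])/d[:,2])[:,None]
E
python3 - <<'E'
from h import *
import pickle
d=pickle.load(open("s.pkl","rb"));s=d["top"]
# pixel->world via z_map: height map in region
Z=s["z_map"];v,u=np.mgrid[120:250,235:410];c,dd=ray(s,np.c_[u.ravel(),v.ravel()])
P=(c+dd*Z[120:250,235:410].reshape(-1,1)).reshape(*v.shape,3);H=P[...,2]
hsv=cv2.cvtColor(s["pixels"],cv2.COLOR_BGR2HSV)[120:250,235:410]
print("h pct",np.percentile(H,[5,30,50,70,95]))
def rect(m,z,name):
    m=cv2.morphologyEx(m.astype(np.uint8),cv2.MORPH_OPEN,np.ones((3,3)))
    cs=max(cv2.findContours(m,0,2)[0],key=cv2.contourArea)[:,0]+[235,120]
    q=plane(s,cs,z)[:,:2].astype(np.float32);r=cv2.minAreaRect(q);print(name,r,cv2.boxPoints(r).round().tolist())
rect(H>14,24,"base")
rect((abs(H-64)<8)&(hsv[...,2]>50),64,"block")
m=(H>112)&(H<135);print("arm",m.sum()); rect(m,120,"arm")
rect((H>136),155,"driver")
hu=(hsv[...,0]>12)&(hsv[...,0]<30)&(hsv[...,1]>110);yy,xx=np.nonzero(hu);print("brass",np.median(xx)+235,np.median(yy)+120,plane(s,[[np.median(xx)+235,np.median(yy)+120]],124))
for n in("dish",(376,202),42),("jar",(359,150),76),("boss",(335,181),124),("keyend",(321,137),155),("bottle",(141,167),165),("beaker",(158,226),50):print(n[0],plane(s,[n[1]],n[2]).round())
a=cv2.resize(s["pixels"][120:250,235:410],None,fx=4,fy=4,interpolation=2);cv2.imwrite("pics/c1.png",a)
E
```

```text
h pct [-4.16788112  1.26718817  7.45229972 24.9780314  76.96109957]
base ((604.5889282226562, 1.238037109375), (235.85475158691406, 370.1205749511719), 10.4066743850708) [[455.0, 162.0], [522.0, -202.0], [754.0, -159.0], [687.0, 205.0]]
block ((570.9019165039062, 87.57097625732422), (40.76180648803711, 139.67306518554688), 9.980871200561523) [[539.0, 153.0], [563.0, 15.0], [603.0, 22.0], [579.0, 160.0]]
arm 667
arm ((626.0390625, -25.512165069580078), (119.90524291992188, 44.007625579833984), 10.884690284729004) [[563.0, -15.0], [571.0, -58.0], [689.0, -36.0], [681.0, 7.0]]
driver ((643.156005859375, -14.275201797485352), (118.29731750488281, 10.710233688354492), 18.707509994506836) [[585.0, -28.0], [589.0, -38.0], [701.0, -0.0], [697.0, 10.0]]
brass 335.0 182.0 [[588.68179822 -33.21127788 124.        ]]
dish [[ 544. -140.   42.]]
jar [[673. -98.  76.]]
boss [[591. -33. 124.]]
keyend [[694.  -2. 155.]]
bottle [[633. 427. 165.]]
beaker [[497. 419.  50.]]
```

View pics/c1.png

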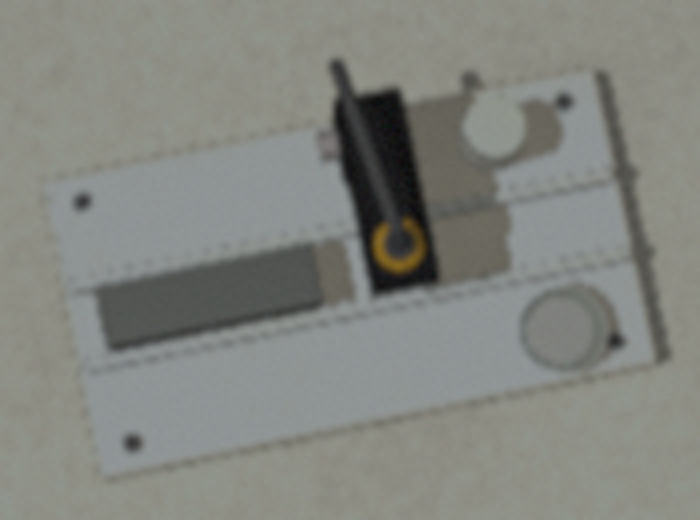

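The crop shows the grey bar in the guide at the +y side (crop (210,297)), collar at (399,245) and driver tip at (337,65). Sizes agree: the block measures 40.8x139.7 and the driver is about 118 long. The screw is at about (590,-32.5), base yaw is about 10.1°, block y_b is about 122 mm and the driver is at about +8.5° in the base frame.

I'll go above the +y end of the block with the fingers closed and the tool's y axis along the base's x axis.

Request:
move_arm --moves '[[[1,0.034,-0.036,0,-8],[1,0.068,-0.072,0,-16],[1,0.102,-0.107,0,-24],[1,0.137,-0.143,0,-32],[1,0.171,-0.179,0,-40],[1,0.206,-0.215,0,-48],[1,0.24,-0.25,0,-56],[1,0.275,-0.287,0,-63]]]' --squeeze 10

```text
time_s: 0.9
tcp_pos: [450.1, 285.9, 235.3]
tcp_rot: [-0.0, 0.645, 0.765, -0.0]
wrist_force: [1.1, 0.4, -0.5]
gripper_width: 0.361
gripper_force: 0.0
```

Request:
move_arm --moves '[[[1,0.034,-0.036,0,0],[1,0.068,-0.072,-0.03,0],[1,0.102,-0.107,-0.06,0],[1,0.102,-0.107,-0.1,0],[1,0.102,-0.107,-0.14,0],[1,0.102,-0.107,-0.176,0],[1,0.102,-0.107,-0.176,0]]]'

```text
time_s: 1.6
tcp_pos: [546.1, 179.1, 52.9]
tcp_rot: [-0.004, 0.643, 0.766, -0.005]
wrist_force: [-1.2, -0.3, -0.8]
gripper_width: 0.004
gripper_force: 0.0
```

```bash
cat >> h.py <<'E'
S=np.array([590,-32.5]);A=np.deg2rad(10.1);X=np.array([np.cos(A),np.sin(A)]);Y=np.array([-np.sin(A),np.cos(A)])
def tob(p):return np.array([(np.array(p[:2])-S)@X,(np.array(p[:2])-S)@Y]).round(1)
def tow(b):return (S+b[0]*X+b[1]*Y).round(1)
E
python3 - <<'E'
from cell import *
from h import *
s=snapshot("top");w=snapshot("wrist");o=get_obs();print(o["tcp_pos"],o["wrist_force"],tob(o["tcp_pos"]))
a=np.vstack([cv2.resize(s["pixels"][110:250,220:420],(600,420))[:300],cv2.resize(w["pixels"],(600,450))[:290]]);cv2.imwrite("pics/c2.png",a)
print([(y,tow((0,y))) for y in(212,160,115)])
E
```

```text
[550.55885396 180.53681672  59.46690454] [-0.26253255  0.40459511  0.27176966] [ -1.5 216.7]
[(212, array([552.8, 176.2])), (160, array([561.9, 125. ])), (115, array([569.8,  80.7]))]
```

View pics/c2.png

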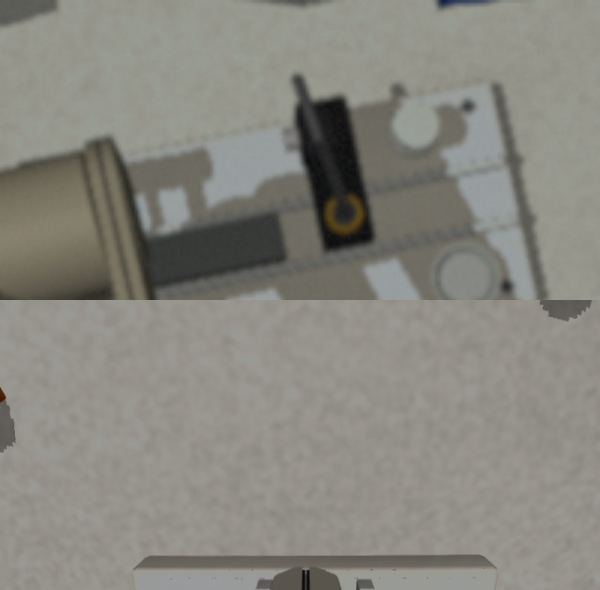

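The fingers are centred on the guide behind the block. Now I'll slide it.

Request:
move_arm --moves '[[[1,0.004,-0.013,0,0],[1,0.006,-0.028,0,0],[1,0.009,-0.043,0,0],[1,0.012,-0.058,0,0],[1,0.014,-0.073,0,0],[1,0.017,-0.086,0,0],[1,0.019,-0.095,0,0],[1,0.02,-0.1,0,0]]]'

```text
time_s: 2.5
tcp_pos: [571.4, 79.5, 59.6]
tcp_rot: [-0.0, 0.643, 0.766, -0.0]
wrist_force: [-0.8, 2.2, 2.5]
gripper_width: 0.004
gripper_force: 0.9
```

Request:
move_arm --moves '[[[1,0.0,-0.002,0,0],[1,0.001,-0.004,0,0],[1,0.001,-0.006,0,0],[1,0.0015,-0.008,0,0],[1,0.002,-0.01,0,0],[1,0.002,-0.012,0,0],[1,0.0025,-0.014,0,0],[1,0.0025,-0.015,0,0]]]'

```text
time_s: 3.3
tcp_pos: [573.7, 65.4, 59.5]
tcp_rot: [-0.0, 0.642, 0.766, -0.0]
wrist_force: [-0.1, 0.5, -1.1]
gripper_width: 0.007
gripper_force: 0.5
```

```bash
cat > look.py <<'E'
from cell import *
from h import *
s=snapshot("top");w=snapshot("scene");o=get_obs();print(o["time_s"],o["tcp_pos"],o["wrist_force"],tob(o["tcp_pos"]))
import sys;n=sys.argv[1]
a=np.hstack([cv2.resize(s["pixels"][110:250,220:420],(800,560))[:,:],])[:300];b=cv2.resize(w["pixels"][220:370,180:380],(400,300))
cv2.imwrite(f"pics/{n}.png",np.vstack([a,np.hstack([b,b*0])]))
# block extents by height in the scene view
Z=w["z_map"];v,u=np.mgrid[200:400,150:420];c,d=ray(w,np.c_[u.ravel(),v.ravel()])
P=c+d*Z[200:400,150:420].reshape(-1,1);B=np.c_[(P[:,:2]-S)@X,(P[:,:2]-S)@Y,P[:,2]]
m=(abs(B[:,2]-64)<4)&(abs(B[:,0])<16)&(abs(B[:,1])<250)&(B[:,1]>-100);print("block y ends",np.percentile(B[m,1],[0,2,98,100]),m.sum())
E
python3 look.py c3
```

```text
3.4 [573.7046416   65.29813444  59.5710517 ] [-0.29803962  0.01158012 -1.08523216] [ 1.1 99.1]
block y ends [-51.21551726 -49.70780352  82.37242563  86.90171096] 310
```

View pics/c3.png

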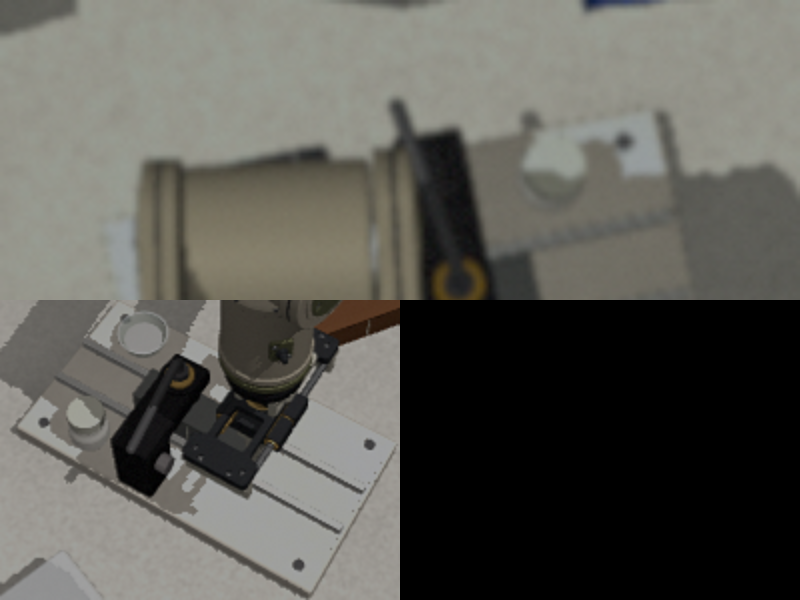

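Block middle is at y_b about +20 to 22, its far end past the foot at -50, with the foot clear; step 1 is met. Next I'll work out the driver push waypoints.

```bash
cat >> h.py <<'E'
def pusher(deg,clear=0,r=85):
    t=np.deg2rad(deg);off=5+7.5*abs(np.cos(t))+17.5*abs(np.sin(t))+clear
    return tow(r*np.array([np.cos(t),np.sin(t)])+off*np.array([-np.sin(t),np.cos(t)]))
E
python3 - <<'E'
from h import *
p=np.array([573.7,65.3])
a=pusher(9,18);print("from rest",a-p)
for d in(9,2,-5,-12,-19,-26,-33,-40,-45):print(d,(pusher(d)-a).round(1))
print("world ends")
for d in range(-45,-230,-9):print(d,pusher(d),tob(pusher(d)))
E
```

```text
from rest [ 85.8 -38.7]
9 [  5.9 -17. ]
2 [ 10.9 -28.5]
-5 [ 13.9 -37.6]
-12 [ 16. -46.]
-19 [ 17.2 -54.7]
-26 [ 17.6 -63.7]
-33 [ 16.9 -73. ]
-40 [ 15.2 -82.4]
-45 [ 13.2 -89.1]
world ends
-45 [672.7 -62.5] [ 76.2 -44. ]
-54 [667.6 -74.5] [ 69. -55.]
-63 [660.4 -85.8] [ 60.  -64.8]
-72 [651.2 -96.2] [ 49.1 -73.4]
-81 [ 640.  -105.1] [ 36.5 -80.2]
-90 [ 627.1 -112.2] [ 22.5 -85. ]
-99 [ 615.1 -117. ] [  9.9 -87.6]
-108 [ 602.1 -120. ] [ -3.4 -88.3]
-117 [ 588.3 -120.8] [-17.2 -86.6]
-126 [ 574.1 -119.3] [-30.9 -82.7]
-135 [ 560.  -115.2] [-44.  -76.2]
-144 [ 546.4 -108.6] [-56.3 -67.3]
-153 [534.  -99.4] [-66.9 -56. ]
-162 [523.3 -88. ] [-75.4 -42.9]
-171 [514.6 -74.6] [-81.6 -28.2]
-180 [508.5 -59.7] [-85.  -12.5]
-189 [505.3 -49.3] [-86.3  -1.7]
-198 [503.4 -38.2] [-86.3   9.6]
-207 [503.  -26.6] [-84.6  21.1]
-216 [504.2 -14.6] [-81.3  32.7]
-225 [507.3  -2.5] [-76.2  44. ]
```

Request:
move_arm --moves '[[[1,0.0,0.003,0.0,0],[1,0.0,0.003,0.03,0],[1,0.0,0.003,0.06,0],[1,0.0,0.003,0.09,0],[1,0.0,0.003,0.09,0]]]'

```text
time_s: 3.9
tcp_pos: [577.0, 68.9, 155.3]
tcp_rot: [0.003, 0.642, 0.766, 0.003]
wrist_force: [1.2, 0.1, 0.2]
gripper_width: 0.003
gripper_force: 0.0
```

Request:
move_arm --moves '[[[1,0.043,-0.021,0,0],[1,0.086,-0.042,0,0],[1,0.092,-0.059,0,0],[1,0.097,-0.07,0,0],[1,0.1,-0.08,0,0],[1,0.102,-0.088,0,0],[1,0.103,-0.097,0,0],[1,0.103,-0.106,0,0]]]'

```text
time_s: 4.7
tcp_pos: [676.6, -37.5, 150.2]
tcp_rot: [0.0, 0.642, 0.767, 0.0]
wrist_force: [-1.3, 1.4, -0.4]
gripper_width: 0.003
gripper_force: 0.8
```

Request:
move_arm --moves '[[[1,-0.0005,-0.009,0,0],[1,-0.002,-0.018,0,0],[1,-0.0045,-0.025,0,0],[1,-0.0045,-0.025,0,0],[1,-0.0045,-0.025,0,0]]]'

```text
time_s: 5.2
tcp_pos: [672.2, -62.8, 149.8]
tcp_rot: [0.0, 0.643, 0.766, -0.0]
wrist_force: [-0.8, 0.3, -1.1]
gripper_width: 0.003
gripper_force: 0.0
```

```bash
python3 look.py c4
```

```text
5.3 [672.28854233 -62.31299514 149.69316525] [-0.74707925  0.00412581 -0.66661414] [ 75.8 -43.8]
block y ends [-51.3800229  -48.77063166  87.46123315  89.12521946] 522
```

View pics/c4.png

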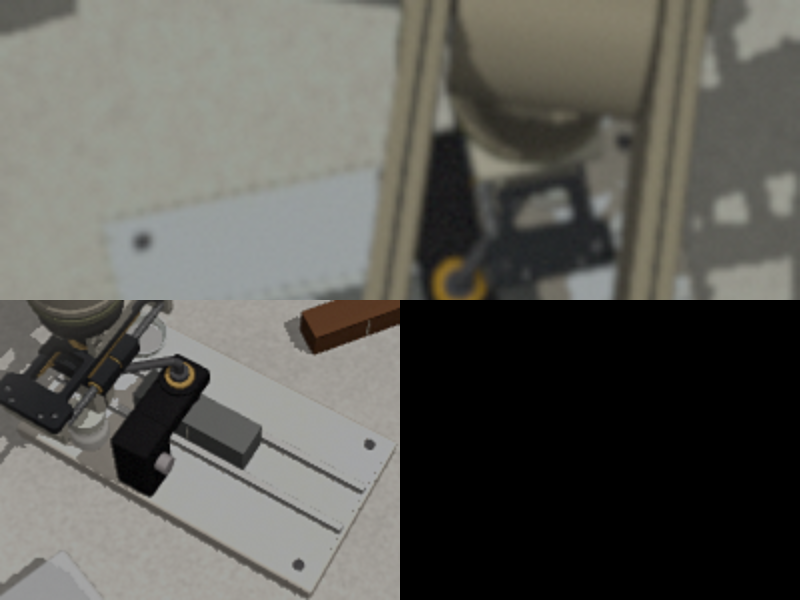

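Run:
```python
from h import *
p=pusher(-45);print(p)
for b in((80,20),(60,90),(1,104),(1,100),(1,92)):print(b,tow(b),(tow(b)-p).round(1))
```

```text
[672.7 -62.5]
(80, 20) [665.3   1.2] [-7.4 63.7]
(60, 90) [633.3  66.6] [-39.4 129.1]
(1, 104) [572.7  70.1] [-100.   132.6]
(1, 100) [573.4  66.1] [-99.3 128.6]
(1, 92) [574.9  58.2] [-97.8 120.7]
```

Request:
move_arm --moves '[[[1,0.0,0.04,0,0],[1,-0.007,0.08,0,0],[1,-0.035,0.115,0,0],[1,-0.068,0.128,0,0],[1,-0.1,0.135,0,0],[1,-0.1,0.135,-0.045,0],[1,-0.1,0.135,-0.09,0],[1,-0.1,0.135,-0.09,0]]]'

```text
time_s: 6.1
tcp_pos: [566.7, 72.9, 53.2]
tcp_rot: [-0.004, 0.642, 0.767, -0.004]
wrist_force: [-2.6, 0.1, -1.6]
gripper_width: 0.005
gripper_force: 0.0
```

Request:
move_arm --moves '[[[1,0,0,0,0],[1,0,-0.003,0,0],[1,0.001,-0.006,0,0],[1,0.001,-0.0075,0,0],[1,0.001,-0.009,0,0],[1,0.0015,-0.0105,0,0],[1,0.002,-0.012,0,0],[1,0.002,-0.0135,0,0]]]'

```text
time_s: 6.9
tcp_pos: [574.4, 59.1, 59.7]
tcp_rot: [0.0, 0.642, 0.766, 0.0]
wrist_force: [0.9, 1.9, 0.8]
gripper_width: 0.003
gripper_force: 1.1
```

Run:
```python
from cell import *
from h import *
for i in range(2):
    o=get_obs();print(o["time_s"],tob(o["tcp_pos"]),o["tcp_pos"],o["wrist_force"],o["wrist_force"][:2]@Y)
```

```text
6.9 [ 0.7 93. ] [574.3832144   59.13445239  59.69934539] [0.86133054 1.93403038 0.80459027] 1.7530103398275712
6.9 [ 0.7 93. ] [574.3832144   59.13445239  59.69934539] [0.86133054 1.93403038 0.80459027] 1.7530103398275712
```

1.75 N is just the block's own sliding friction, so there's no drag yet. I'll turn the driver about 0.5 rad more.

```bash
cat > plan.py <<'E'
from h import *
import sys
y,a0,a1=map(float,sys.argv[1:4]);p=np.array([574.7,59.])if len(sys.argv)<5 else np.array(eval(sys.argv[4]))
via=[(60,95),(85,40),(85,0)] if a0>-100 else [(-60,95),(-85,60)] if a0<-150 else [(60,95),(85,40),(85,-20)]
for b in via:print(b,(tow(b)-p).round())
q=pusher(a0,10);print("pre",(q-p).round(),q)
for d in np.linspace(a0,a1,5):print(d,(pusher(d)-q).round(1))
e=pusher(a1);print("end",e);print("back to nudge start",(tow((1,y))-e).round(),[(tow(b)-e).round() for b in via[::-1]])
E
python3 plan.py 97 -45 -74
```

```text
(60, 95) [58. 12.]
(85, 40) [ 92. -37.]
(85, 0) [ 99. -77.]
pre [ 104. -113.] [678.4 -54.3]
-45.0 [-5.7 -8.2]
-52.25 [ -9.7 -17.9]
-59.5 [-14.9 -27.2]
-66.75 [-21.6 -36. ]
-74.0 [-29.6 -44. ]
end [648.8 -98.3]
back to nudge start [-75. 162.] [array([25., 81.]), array([ 18., 120.]), array([-16., 170.])]
```

Request:
move_arm --moves '[[[1,0.0,0.003,0.0,0],[1,0.0,0.005,0.03,0],[1,0.0,0.005,0.06,0],[1,0.0,0.005,0.09,0],[1,0.0,0.005,0.09,0]]]'

```text
time_s: 7.4
tcp_pos: [577.1, 64.2, 154.8]
tcp_rot: [0.003, 0.642, 0.766, 0.002]
wrist_force: [1.1, 0.2, 0.1]
gripper_width: 0.003
gripper_force: 0.0
```

Request:
move_arm --moves '[[[1,0.035,0.003,0,0],[1,0.062,0.0,0,0],[1,0.092,-0.04,0,0],[1,0.099,-0.082,0,0],[1,0.104,-0.118,0,0],[1,0.098,-0.126,0,0],[1,0.094,-0.136,0,0],[1,0.089,-0.145,0,0]]]'

```text
time_s: 8.2
tcp_pos: [662.3, -80.4, 148.7]
tcp_rot: [-0.001, 0.642, 0.767, -0.0]
wrist_force: [1.4, 1.7, 0.7]
gripper_width: 0.003
gripper_force: 0.7
```

Request:
move_arm --moves '[[[1,-0.0065,-0.009,0,0],[1,-0.0145,-0.017,0,0],[1,-0.0145,-0.017,0,0],[1,0.0,0.02,0,0],[1,0.01,0.064,0,0],[1,0.003,0.103,0,0],[1,-0.03,0.135,0,0],[1,-0.055,0.145,0,0]]]'

```text
time_s: 9.0
tcp_pos: [606.8, 67.7, 149.3]
tcp_rot: [-0.0, 0.641, 0.767, 0.0]
wrist_force: [-1.0, -0.3, -0.8]
gripper_width: 0.003
gripper_force: 0.0
```

Request:
move_arm --moves '[[[1,-0.02,0.001,0,0],[1,-0.035,0.001,0,0],[1,-0.035,0.001,-0.03,0],[1,-0.035,0.001,-0.06,0],[1,-0.035,0.001,-0.09,0],[1,-0.035,0.001,-0.09,0],[1,-0.035,0.001,-0.09,0],[1,-0.035,0.0,-0.09,0]]]'

```text
time_s: 9.8
tcp_pos: [574.7, 64.3, 61.9]
tcp_rot: [0.001, 0.642, 0.766, 0.001]
wrist_force: [-0.6, -0.3, 0.7]
gripper_width: 0.004
gripper_force: 0.0
```

Request:
move_arm --moves '[[[1,0,-0.002,0,0],[1,0.0005,-0.004,0,0],[1,0.001,-0.0055,0,0],[1,0.001,-0.007,0,0],[1,0.001,-0.0085,0,0],[1,0.0015,-0.01,0,0],[1,0.002,-0.0115,0,0]]]'

```text
time_s: 10.5
tcp_pos: [575.2, 52.6, 59.6]
tcp_rot: [-0.0, 0.642, 0.766, -0.0]
wrist_force: [-0.6, 2.2, 1.6]
gripper_width: 0.005
gripper_force: 0.9
```

```bash
cat > f.py <<'E'
from cell import *
from h import *
o=get_obs();print(o["time_s"],tob(o["tcp_pos"]),o["tcp_pos"],o["wrist_force"],"Fy",o["wrist_force"][:2]@Y)
E
python3 f.py; python3 plan.py 90 -74 -103 "(575.7,52.5)"
```

```text
10.5 [ 0.3 86.3] [575.17243389  52.55789069  59.6044432 ] [-0.56221269  2.23093368  1.62125877] Fy 2.2949547021760877
(60, 95) [57. 19.]
(85, 40) [ 91. -31.]
(85, 0) [ 98. -70.]
pre [  82. -146.] [657.8 -93.9]
-74.0 [-9.  -4.4]
-81.25 [-18.2 -11.5]
-88.5 [-28.5 -17.3]
-95.75 [-38.3 -21.6]
-103.0 [-48.4 -24.7]
end [ 609.4 -118.6]
back to nudge start [-34. 175.] [array([ 64., 101.]), array([ 57., 140.]), array([ 23., 190.])]
```

Fy of about 2.3 N is still the bare block (a drag should read at least 3.8). Another 0.5 rad.

Request:
move_arm --moves '[[[1,0.0,0.004,0.0,0],[1,0.0,0.005,0.03,0],[1,0.0,0.005,0.06,0],[1,0.0,0.005,0.09,0],[1,0.03,0.015,0.09,0],[1,0.057,0.015,0.09,0],[1,0.091,-0.02,0.09,0],[1,0.095,-0.06,0.09,0]]]'

```text
time_s: 11.3
tcp_pos: [672.3, -7.0, 148.5]
tcp_rot: [0.0, 0.641, 0.767, -0.0]
wrist_force: [-0.1, -0.3, -0.5]
gripper_width: 0.003
gripper_force: 0.0
```

Request:
move_arm --moves '[[[1,-0.002,-0.045,0,0],[1,-0.013,-0.086,0,0],[1,-0.022,-0.09,0,0],[1,-0.031,-0.097,0,0],[1,-0.0415,-0.103,0,0],[1,-0.051,-0.107,0,0],[1,-0.061,-0.111,0,0],[1,-0.061,-0.111,0,0]]]'

```text
time_s: 12.1
tcp_pos: [608.1, -118.3, 149.8]
tcp_rot: [-0.0, 0.642, 0.766, -0.0]
wrist_force: [0.2, -0.0, -0.1]
gripper_width: 0.004
gripper_force: 0.0
```

Request:
move_arm --moves '[[[1,0.02,0.01,0,0],[1,0.055,0.045,0,0],[1,0.064,0.092,0,0],[1,0.057,0.138,0,0],[1,0.025,0.17,0,0],[1,-0.005,0.176,0,0],[1,-0.034,0.176,0,0],[1,-0.034,0.176,0,0]]]'

```text
time_s: 12.9
tcp_pos: [571.7, 58.8, 148.5]
tcp_rot: [-0.001, 0.642, 0.767, -0.001]
wrist_force: [0.0, 0.1, 0.6]
gripper_width: 0.004
gripper_force: 0.0
```

Request:
move_arm --moves '[[[1,0,0,-0.03,0],[1,0,0,-0.06,0],[1,0,0,-0.09,0],[1,0,0,-0.09,0],[1,0,0,-0.09,0],[1,0,0,-0.09,0]]]'

```text
time_s: 13.5
tcp_pos: [577.0, 57.7, 61.8]
tcp_rot: [0.001, 0.642, 0.766, 0.001]
wrist_force: [0.2, -0.5, 0.6]
gripper_width: 0.003
gripper_force: 0.0
```

Request:
move_arm --moves '[[[1,0,-0.002,0,0],[1,0.0005,-0.004,0,0],[1,0.001,-0.0055,0,0],[1,0.001,-0.007,0,0],[1,0.001,-0.0085,0,0],[1,0.0015,-0.01,0,0],[1,0.002,-0.0115,0,0]]]'

```text
time_s: 14.2
tcp_pos: [577.2, 46.1, 59.6]
tcp_rot: [-0.0, 0.642, 0.766, -0.0]
wrist_force: [-0.2, 1.6, 1.7]
gripper_width: 0.007
gripper_force: 1.0
```

```bash
python3 f.py; python3 plan.py 84 -103 -132 "(577.7,46)"
```

```text
14.2 [ 1.1 79.6] [577.15327174  46.0797941   59.59199835] [-0.22591847  1.57541047  1.6701369 ] Fy 1.590615199066351
(60, 95) [55. 26.]
(85, 40) [ 89. -24.]
(85, -20) [100. -83.]
pre [  42. -165.] [ 619.4 -119.1]
-103.0 [-10.    0.5]
-110.25 [-20.7  -1.3]
-117.5 [-31.9  -1.7]
-124.75 [-43.4  -0.5]
-132.0 [-54.8   2.3]
end [ 564.6 -116.8]
back to nudge start [ 12. 167.] [array([113.,  80.]), array([102., 139.]), array([ 68., 188.])]
```

No drag at 1.6 N; next 0.5 rad.

Request:
move_arm --moves '[[[1,0.0,0.004,0.0,0],[1,0.0,0.005,0.03,0],[1,0.0,0.005,0.06,0],[1,0.0,0.005,0.09,0],[1,0.03,0.02,0.09,0],[1,0.057,0.02,0.09,0],[1,0.091,-0.015,0.09,0],[1,0.097,-0.055,0.09,0]]]'

```text
time_s: 15.0
tcp_pos: [676.3, -8.4, 148.7]
tcp_rot: [0.0, 0.641, 0.767, -0.0]
wrist_force: [-0.6, -0.1, -0.3]
gripper_width: 0.004
gripper_force: 0.0
```

Request:
move_arm --moves '[[[1,0.003,-0.04,0,0],[1,-0.01,-0.085,0,0],[1,-0.045,-0.11,0,0],[1,-0.055,-0.11,0,0],[1,-0.065,-0.11,0,0],[1,-0.076,-0.1115,0,0],[1,-0.087,-0.112,0,0],[1,-0.098,-0.1105,0,0]]]'

```text
time_s: 15.8
tcp_pos: [576.4, -118.7, 149.8]
tcp_rot: [0.0, 0.642, 0.767, 0.0]
wrist_force: [1.6, 0.9, 0.3]
gripper_width: 0.001
gripper_force: 0.7
```

Request:
move_arm --moves '[[[1,-0.012,0.003,0,0],[1,-0.012,0.003,0,0],[1,0.03,0.003,0,0],[1,0.07,0.025,0,0],[1,0.1,0.06,0,0],[1,0.1,0.105,0,0],[1,0.085,0.145,0,0],[1,0.05,0.17,0,0]]]'

```text
time_s: 16.6
tcp_pos: [627.3, 54.2, 149.1]
tcp_rot: [0.0, 0.642, 0.767, 0.001]
wrist_force: [0.0, -0.2, -0.0]
gripper_width: 0.006
gripper_force: 0.0
```

Request:
move_arm --moves '[[[1,-0.025,0.001,0,0],[1,-0.05,0.001,0,0],[1,-0.05,0.001,-0.03,0],[1,-0.05,0.001,-0.06,0],[1,-0.05,0.001,-0.09,0],[1,-0.05,0.001,-0.09,0],[1,-0.05,0.001,-0.09,0],[1,-0.05,0.0005,-0.09,0]]]'

```text
time_s: 17.4
tcp_pos: [577.8, 51.3, 61.7]
tcp_rot: [0.001, 0.642, 0.766, 0.001]
wrist_force: [0.0, 0.0, 0.7]
gripper_width: 0.005
gripper_force: 0.0
```

Request:
move_arm --moves '[[[1,0,-0.002,0,0],[1,0.0005,-0.004,0,0],[1,0.001,-0.0055,0,0],[1,0.001,-0.007,0,0],[1,0.001,-0.0085,0,0],[1,0.0015,-0.01,0,0],[1,0.002,-0.0115,0,0]]]'

```text
time_s: 18.1
tcp_pos: [579.0, 40.8, 60.7]
tcp_rot: [-0.0, 0.642, 0.766, 0.001]
wrist_force: [-1.9, 6.9, 5.2]
gripper_width: 0.005
gripper_force: 3.4
```

```bash
python3 f.py; python3 plan.py 78 -132 -161 "(578.7,39.5)"
```

```text
18.1 [ 2.  74.1] [578.96026033  40.77465046  60.72464219] [-1.86905475  6.91662534  5.15457765] Fy 7.137209650703401
(60, 95) [54. 32.]
(85, 40) [ 88. -18.]
(85, -20) [ 98. -77.]
pre [  -6. -162.] [ 573.1 -122.1]
-132.0 [-8.5  5.3]
-139.25 [-19.6   9.7]
-146.5 [-30.2  15.8]
-153.75 [-40.   23.5]
-161.0 [-48.7  32.7]
end [524.4 -89.4]
back to nudge start [ 53. 134.] [array([153.,  52.]), array([142., 111.]), array([108., 161.])]
```

7.1 N: the foot now drags. I'll back off and nudge once more, cleanly, to estimate the load.

Request:
move_arm --moves '[[[1,0,0.006,0,0],[1,0,0.006,0,0],[1,0,0.006,0,0],[1,0,0.006,0,0]]]'

```text
time_s: 18.5
tcp_pos: [578.1, 45.5, 59.5]
tcp_rot: [-0.0, 0.642, 0.766, -0.0]
wrist_force: [0.5, 0.3, 0.4]
gripper_width: 0.006
gripper_force: 0.0
```

Request:
move_arm --moves '[[[1,0,-0.002,0,0],[1,0,-0.004,0,0],[1,0.0005,-0.006,0.0005,0],[1,0.0005,-0.0075,0.001,0],[1,0.001,-0.009,0.0015,0],[1,0.001,-0.0105,0.002,0]]]'

```text
time_s: 19.1
tcp_pos: [579.0, 35.3, 61.4]
tcp_rot: [-0.0, 0.642, 0.766, -0.0]
wrist_force: [-0.7, 3.1, -1.5]
gripper_width: 0.008
gripper_force: 1.7
```

```bash
python3 f.py
```

```text
19.1 [ 1.1 68.6] [579.02761191  35.26071438  61.41601013] [-0.74082884  3.076776   -1.47648563] Fy 3.1590124857927684
```

Both nudges fit a foot load of about 1.8–1.9 N, a light drag, and this last nudge felt it. I'll retract clear, check and hand in.

Request:
move_arm --moves '[[[1,-0.001,0.008,0,0],[1,-0.003,0.02,0,0],[1,-0.006,0.04,0.02,0],[1,-0.012,0.07,0.06,0],[1,-0.02,0.11,0.1,0],[1,-0.02,0.14,0.13,0],[1,-0.02,0.14,0.13,0],[1,-0.02,0.14,0.13,0]]]'

```text
time_s: 19.9
tcp_pos: [559.7, 176.7, 193.2]
tcp_rot: [0.001, 0.641, 0.767, 0.001]
wrist_force: [0.0, -0.8, -0.2]
gripper_width: 0.006
gripper_force: 0.0
```

```bash
python3 look.py c5
```

```text
20.0 [558.48645505 174.85573279 190.35030517] [ 0.74850158 -0.65400597 -0.71802894] [  5.3 209.7]
block y ends [-82.25274365 -79.56561285  57.42206376  58.7085146 ] 511
```

View pics/c5.png

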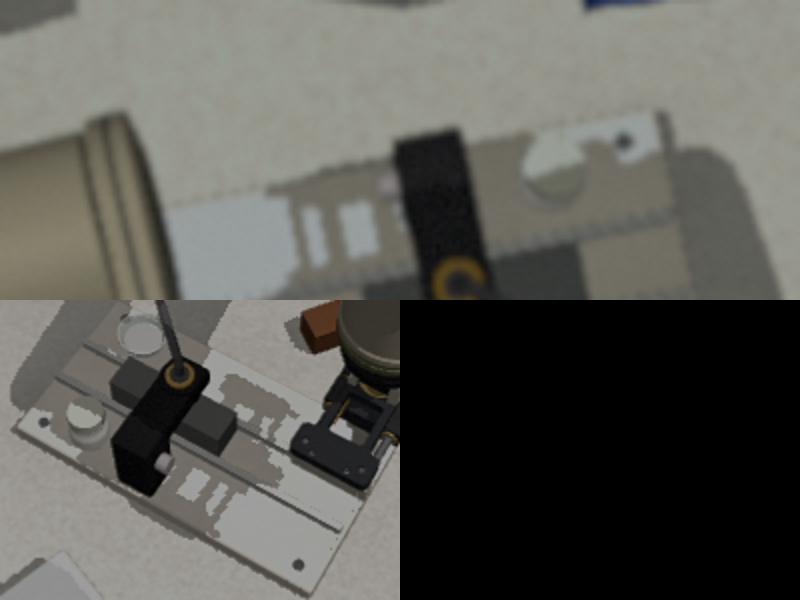

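The picture shows the block flat in the guide, ends at about -80 and +58 (middle about -11 mm), the dish and jar unmoved, and the gripper clear.

```bash
python3 -c "
from cell import *
print(sign_off())"
```

```text
the job is handed in; nothing more can be done
None
```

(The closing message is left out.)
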